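Open a board-test fixture and hold its gate wide

ROBOT

A 7-joint arm with a two-finger parallel gripper is mounted at the origin on the work surface. World frame = base frame: x ahead of the robot, y to its left, z up, the work surface at z = 0. Lengths are in mm, angles in rad, forces in N, time in s.
With the tool pointing down it reaches from about 425 to 1025 mm from the base axis. Payload 9.4 kg.
Tool frame: the origin (TCP) lies at the very end of the fingers, on their centre line; the grasp point (between the pads) lies manip.hold_point_z behind it (manip.hold_point_z is the distance from the TCP to the grasp point, in mm); y points along the fingers, x is the direction in which the jaws open and shut, and the axes are right-handed (so a half turn about y gives the same grasp; the last joint's range is limited). The gripper opens to 93 mm and grips with 3 to 60 N. Pads are 15 mm wide; open, the fingers measure 128 mm over their backs; the gripper's body (75 mm by 188 mm) begins 65 mm behind the grasp point.
Start: joints at [1.216, 0.599, -0.003, 1.599, 0.002, 0.943, -0.08], TCP at [198.813, -697.207, 193.018] pointing down, gripper open.
Joint ranges: [-2.57, 2.57], [-0.35, 1.97], [-1.29, 1.29], [0.11, 2.56], [-1.05, 4.19], [0.11, 1.86], [-2.63, 2.63]. Speed limits (rad/s): [2.22, 2.22, 3.01, 3.01, 3.14, 3.14, 3.14].

INTERFACE

Orientations are given as a rotation vector (axis times angle).
In Python, from cell import manip gives the robot as it stands. Calls block until the motion is done:
- manip.goto(position, orientation): joint-space move of the TCP to a pose.
- manip.servo_line(position, ori=None, velocity=150, guard=None): straight line of the TCP; ori=None keeps the orientation; velocity is the mean speed in mm/s. With guard (N) it stops when the force on the tool has changed by that much, and returns True; else False.
- manip.set_joints(angles): joint-space move.
- manip.command_gripper(opening, newtons=None): opening from 0.0 (shut) to 1.0 (fully open); newtons is the grip in N (None keeps the last); returns when the fingers have stopped.
- manip.dwell(seconds).
- manip.ik(position, orientation): joint angles nearest the present ones, or None.
- manip.get_state(): the state.
- manip.capture(name): name is "scene" or "top" or "wrist"; returns a dict with "image" (384x512x3 uint8, blue, green, red), "depth" (384x512 float32, mm along the optical axis (not along the pixel's ray), 0 where there is no reading), "fx", "fy", "cx", "cy" (pixels), "R" (3x3) and "t" (3): a world point X has camera coordinates R X + t. Camera axes: x right, y down, z forward; pixel columns grow to the right and rows downward; lengths in mm; the calibration is good to about 2 mm. The wrist camera is an equidistant fisheye: a pixel r from the principal point sees the ray r / f radians off the axis. A picture is of the moment at which its call begins.
A pose or a line that the arm cannot do raises manip.Unreachable and nothing moves.
- manip.hand_in(): hands the job in, once; it reports no verdict.
The state is a dict: "clock": time; "joints": joint angles; "joint_velocities": joint speeds; "effort": joint torques, N m; "eef_pos": TCP position; "tool_rot": TCP orientation; "force": force on the tool from outside, world axes, zero at the start; "ft_torque": the same for the moment, N m; "grip_width": opening from 0.0 (shut) to 1.0 (fully open).
Only numpy, scipy, OpenCV 4.12 (cv2) and the standard library are available. Lean on these libraries where they do the work, as an engineer would, in place of code of your own. Each camera call takes 0.05 s, during which the arm holds its last target.

TASK

Open the board-test fixture so that a colleague can take out the circuit board: squeeze the main catch (the one with the broad tabs) so that the hold-down gate eases up onto the safety catch, then squeeze the safety catch (narrow tabs), and swing the gate up by its bar handle, past its detent, to the end of its travel or nearly so. Finish while still holding the gate wide open by the handle, because it drops back when let go; leave the board in its nest and the phone, screwdriver and dish where they lie.

Things in the scene. Friction and masses are not known exactly. Their poses are not given: they have to be found in the camera images.
- fixture: Grey board-test fixture, bolted down: a flat box 253 deep (x), 320 wide (y), deck 55 mm above the bench. Origin at bench level, 78 mm behind its front face, midway across; x runs from front to hinge, y to the left seen from the front, z up. A catch stands at each front corner, 55 mm in front of the origin and 110 mm left and right. The gate lies over the deck; a small nest on the deck holds the board.
- hinge (a point): Middle of the gate's hinge line, which runs along y at the back of the fixture, 115 mm behind its origin and 76 mm above the bench (fixed; axes as the fixture's). A ball detent on the hinge resists the gate between about 0.85 and 1.15 rad (about 5 N at the handle); let go beyond that, the gate falls back onto it and stands at about 1.15, which is not wide open.
- gate (a joint): Angle of the hold-down gate, rad: 0 shut (level), grows as its front rises, hard stop at 1.40. Spring pins push it up: to about 0.05, onto the safety catch, once the main catch is squeezed, and to about 0.10 once the safety catch is squeezed too. It stays there, neither catch takes hold again, and it must be lifted on: its weight and a closing spring pull down, up to 2.5 N at the handle.
- handle: The gate's handle: a black round bar of 14 mm diameter along the fixture's y, a sleeve 80 mm long that turns freely about its own axis between two thin stays. Origin in its middle, 240 mm from the hinge line and level with it when the gate is shut. 47 mm are free between the bar's axis and the fixture's front face, 55 mm to the gate's front edge; nothing is below it down to the bench.
- main_catch: Main catch, holds the gate shut: two upright steel finger tabs, BROAD (26 mm along x), 5 thick, 28 mm over their outer faces along y, tops 83 mm above the origin. Squeezed together (2 to 6 N) each moves in 8 mm to its stop; the gate is let go after 4. They spring back. Origin on the deck (z 55 mm) midway between the tabs; axes as the fixture's. At the left or the right front corner.
- main_catch_top (a point): Midway between the tops of the main catch's two tabs, 138 mm above the bench. Squeeze the tabs along y within their upper 30 mm and keep the fingertips above 102 mm: the gate's lip, on both sides of the tabs, rises to 99 mm when let go.
- safety_catch: Safety catch, stops the gate once it is ajar: same build, springs, height and squeeze width as the main catch, but its tabs are NARROW (10 mm along x). It stands at the other front corner. Squeezing it while the main catch still holds does nothing.
- safety_catch_top (a point): Midway between the tops of the safety catch's two tabs, 138 mm above the bench. Squeeze along y, likewise in the upper 30 mm.
- board: Green circuit board 64 x 122 x 3 mm with metal cans, loose in the nest on the fixture's deck, seen through the gate's open window; origin at the middle of its underside. Leave alone.
- phone: Phone 147 x 71 x 8 mm lying on the bench to the left of the fixture; origin at the middle of its underside. Leave alone.
- driver: Screwdriver 160 mm long with a wooden handle, lying on the bench to the right of the fixture. Leave alone.
- dish: Round steel screw dish, 70 mm across, 25 mm high, on the bench to the right of the fixture; origin under its middle. Leave alone.

How it is judged (in metres and radians):
On the way, in this order (a step that is already met when the one before it is completed fails the run):
1. the main catch is squeezed open and the gate has risen onto the safety catch, which holds it (value of joint gate between 0.03 and 0.07 rad), for 0.2 s.
2. the safety catch is squeezed open too and the gate stands ajar, free of both (value of joint gate above 0.08 rad), for 0.1 s.
3. the gate is swung past its detent, by the handle (value of joint gate above 1.2 rad and contact force between the fingers and handle above 0.5 N), for 0.1 s.
At the end, for the whole second after the job is handed in: the gate is held still at more than 1.25 rad (its stop is at 1.40; the detent alone would hold it at 1.15) by the gripper's fingers on its handle (contact force above 0.5 N), and the board still lies in its nest (moved less than 10 mm) (value of joint gate above 1.25 rad and velocity of joint gate between -0.2 and 0.2 rad/s and contact force between the fingers and handle above 0.5 N and distance of board from where it was at the start of the episode below 0.01 m); the arm keeps its last pose, push and grip.
It fails at once if the circuit board is moved in its nest (10 mm) (distance of board from where it was at the start of the episode above 0.01 m).
It fails at once if the phone, the screwdriver or the dish is pushed away (20 mm) (distance of any of phone, driver, dish from where it was at the start of the episode above 0.02 m).
It also fails if it takes over 54 s, if anything falls off the work surface, if the arm or the gripper's body presses on something with over 40 N, if the wrist force passes 120 N, or if a joint passes its speed limit or range.

## Working session

There is one attempt and no reset: what is moved stays moved. The work goes in short steps, each a Python script; the robot and the scene stay as the last script left them, time stands still between calls to the robot, and variables do not carry over. Pictures are saved under pics/ and viewed, and the job is handed in when it is done.

```bash
ls; mkdir -p pics; python3 - <<'E'
from cell import manip
import cv2
for n in ("scene","top","wrist"):
    c=manip.capture(n); cv2.imwrite(f"pics/{n}0.png",c["image"])
    print(n,c["fx"],c["fy"],c["cx"],c["cy"],c["R"],c["t"])
print(manip.get_state(),manip.hold_point_z)
E
```

```text
pics
scene 347.3429492263641 347.3429492263641 255.6044771753081 190.06450017128265 [[ 0.86367295  0.50400595 -0.00685792]
 [ 0.42715844 -0.73907318 -0.5208709 ]
 [-0.26759054  0.44693269 -0.85360791]] [-557.88955744 -161.18264068 1144.05918046]
top 356.88547527500657 356.88547527500657 256.02182590384837 191.93205283151758 [[ 0.0205106  -0.99961345 -0.01876891]
 [-0.99774088 -0.01926377 -0.06435867]
 [ 0.06397224  0.02004654 -0.99775031]] [  51.54814655  597.88256661 1045.70976178]
wrist 297.3186396354542 297.3186396354542 255.81512368227982 189.01332385695747 [[ 0.27393058 -0.96174778 -0.00179917]
 [-0.91922522 -0.26236827  0.29357774]
 [-0.28281978 -0.07876608 -0.95593351]] [-722.90638037  -34.81103306  391.49543108]
{'clock': 0.15, 'joints': array([ 1.21627594,  0.59994322, -0.00252641,  1.59989157,  0.00182495,
        0.9429122 , -0.07977228]), 'joint_velocities': array([-0.00061193, -0.00144597, -0.00043765, -0.00265302,  0.00286887,
       -0.00035906, -0.00062635]), 'effort': array([ 4.54841924e-03, -7.65588713e+01,  1.49941653e+00, -2.52566278e+01,
       -5.23462461e-02,  1.49068848e-02,  1.32163582e-04]), 'eef_pos': array([ 198.71043225, -696.85226066,  192.37676049]), 'tool_rot': array([-1.32734729,  1.00282139, -1.00116048]), 'force': array([ 0.08831934, -0.07734354,  0.01166807]), 'ft_torque': array([-0.0401577 ,  0.03140132,  0.01269219]), 'grip_width': 0.9964646471580868} 18.8
```

View pics/scene0.png

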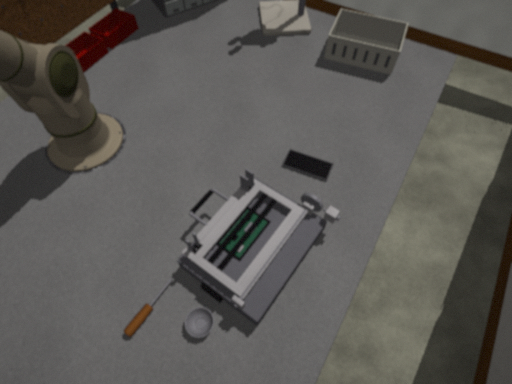

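View pics/top0.png

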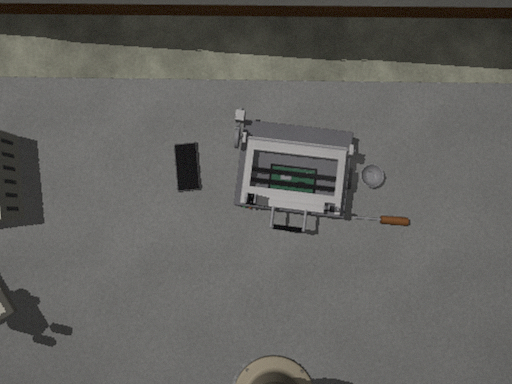

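View pics/wrist0.png

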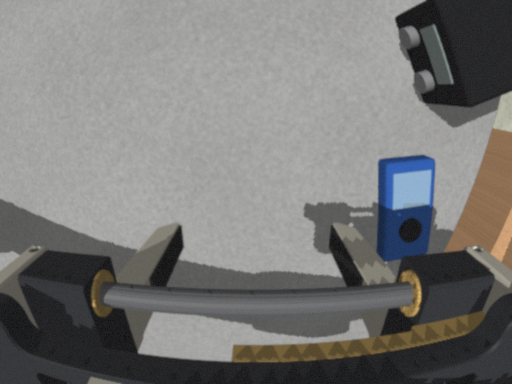

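The fixture sits ahead of the robot, with its handle at about (290,228) in top and facing the robot. The phone is at (187,166), the dish at (374,176) and the driver at (395,221). Next I'll zoom in on the catches and measure from depth.

```bash
cat > h.py <<'E'
from cell import manip
import numpy as np, cv2
from scipy.spatial.transform import Rotation as Rot
def cloud(c):
    d=c["depth"]; v,u=np.mgrid[:d.shape[0],:d.shape[1]]
    P=np.stack([(u-c["cx"])/c["fx"]*d,(v-c["cy"])/c["fy"]*d,d],-1)
    X=(P-c["t"])@c["R"]   # R^T(P-t)
    X[d==0]=np.nan
    return X
def proj(c,X):
    p=c["R"]@np.asarray(X,float)+c["t"]; return p[0]/p[2]*c["fx"]+c["cx"],p[1]/p[2]*c["fy"]+c["cy"]
E
python3 - <<'E'
from h import *
a=manip.capture("scene"); b=manip.capture("top")
np.savez("c0.npz",s=cloud(a),t=cloud(b))
cv2.imwrite("pics/sz.png",cv2.resize(a["image"][155:325,165:345],None,fx=4.3,fy=3.5,interpolation=cv2.INTER_CUBIC)[:600,:800])
cv2.imwrite("pics/tz.png",cv2.resize(b["image"][100:240,225:365],None,fx=4.2,fy=4.2,interpolation=cv2.INTER_CUBIC))
X=cloud(b)
for n,(u,v) in dict(bar=(288,229),bench=(288,300),dish=(374,176),phone=(187,166),drv=(395,221),back=(300,135),lt=(251,198),rt=(331,208),frame=(300,203)).items(): print(n,X[v,u].round(1))
print(Rot.from_rotvec(manip.get_state()["tool_rot"]).as_matrix().round(3))
E
```

```text
bar [491.  -29.   83.1]
bench [278.  -37.8   2.5]
dish [ 652.7 -291.1    5.3]
phone [672.2 274.8  10.6]
drv [ 518.8 -346.    25.3]
back [763.  -61.9  54.4]
lt [576.2  76.5  65.8]
rt [ 552.1 -150.3   70. ]
frame [564.1 -61.6  81.2]
[[ 0.274 -0.     0.962]
 [-0.962  0.001  0.274]
 [-0.001 -1.    -0.   ]]
```

View pics/sz.png

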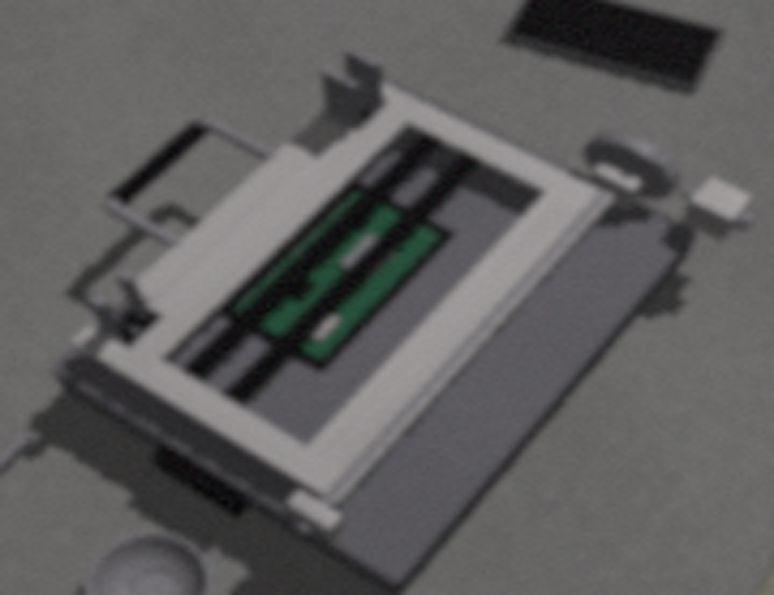

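View pics/tz.png

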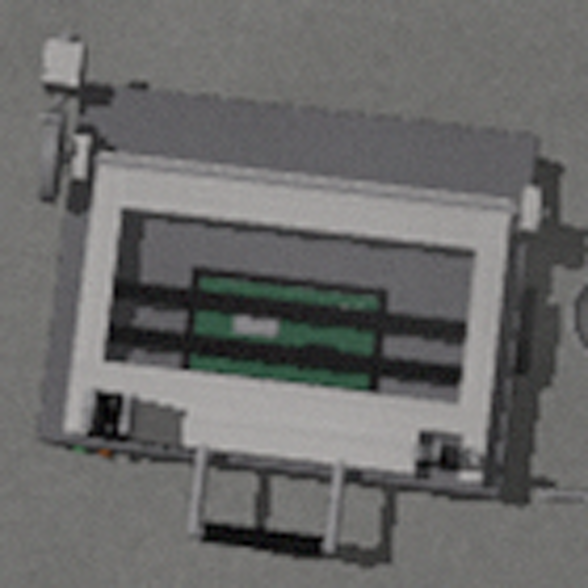

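```bash
python3 - <<'E'
from h import *
d=np.load("c0.npz")
for k in "st":
    X=d[k]; m=(X[...,2]>115)&(X[...,2]<150)&(X[...,0]>430)&(X[...,0]<800)&(abs(X[...,1])<260)
    P=X[m]; v,u=np.where(m)
    for p,a,b in zip(P,u,v): print(k,a,b,p.round(1)) if len(P)<90 else None
    print(len(P))
# gate frame plane z~80-ish in top
X=d["t"]; m=(X[...,2]>72)&(X[...,2]<100)&(X[...,0]>440)&(X[...,0]<800)&(abs(X[...,1]+30)<190)
P=X[m]; print(np.percentile(P,[1,50,99],axis=0).round(1))
r=cv2.minAreaRect(P[P[:,0]>520][:,:2].astype(np.float32)); print(r)
# deck box
m=(X[...,2]>40)&(X[...,2]<100)&(X[...,0]>440)&(X[...,0]<850)&(abs(X[...,1]+30)<230)
v,u=np.where(m)
# bar: dark pixels in front
img=manip.capture("top")["image"].max(2)
mb=(img<40)&(X[...,2]>55)&(X[...,0]<525)&(X[...,0]>450)&(abs(X[...,1]+30)<100)
B=X[mb]; print(len(B),B.mean(0),B[:,1].min(),B[:,1].max()); print(np.polyfit(B[:,1],B[:,0],1))
E
```

```text
150
t 246 192 [588.4  87.6 138.9]
t 247 192 [588.7  85.1 135.7]
t 248 192 [589.6  83.  122. ]
t 246 193 [586.   87.7 135.2]
t 247 193 [585.8  84.9 139.7]
t 248 193 [586.6  82.8 126.8]
t 255 193 [586.1  63.7 140.5]
t 256 193 [586.2  61.  139.4]
t 246 194 [583.2  87.6 136.9]
t 247 194 [583.3  85.  135.5]
t 255 194 [583.5  63.6 139.2]
t 256 194 [583.7  61.  138.1]
t 246 195 [580.6  87.6 136.6]
t 247 195 [580.5  84.8 137.9]
t 255 195 [580.9  63.6 139.4]
t 256 195 [580.9  60.9 140.6]
t 246 196 [577.9  87.5 137.5]
t 247 196 [577.9  84.8 137. ]
t 255 196 [578.2  63.5 140.5]
t 256 196 [578.4  60.9 136.6]
t 246 197 [575.1  87.3 140. ]
t 247 197 [575.2  84.7 138.1]
t 255 197 [575.6  63.5 138.2]
t 246 198 [572.4  87.2 140.8]
t 247 198 [572.6  84.6 138.4]
t 254 198 [573.   66.1 137.4]
t 255 198 [573.   63.4 138.2]
t 256 198 [573.8  61.1 121.6]
t 246 199 [570.   87.4 134.6]
t 247 199 [570.   84.7 135.2]
t 254 199 [570.3  66.  138. ]
t 255 199 [570.3  63.4 138. ]
t 245 200 [567.2  89.9 136.5]
t 246 200 [567.3  87.2 137. ]
t 247 200 [567.6  84.9 130.8]
t 254 200 [567.6  66.  138.6]
t 255 200 [567.7
[... 679 characters left out ...]
5  128.3]
t 337 207 [ 553.5 -153.1  138.3]
t 338 207 [ 553.5 -155.4  139.6]
t 327 208 [ 550.7 -130.1  120.2]
t 328 208 [ 550.4 -129.7  136.9]
t 329 208 [ 550.5 -132.4  136.4]
t 336 208 [ 551.1 -152.9  126.1]
t 337 208 [ 550.8 -152.7  139.9]
t 338 208 [ 550.9 -155.6  138.7]
t 335 209 [ 548.6 -152.4  115.8]
t 336 209 [ 548.3 -151.9  131.4]
t 337 209 [ 548.2 -152.4  141.6]
t 338 209 [ 548.3 -156.3  135.6]
70
[[ 491.8 -198.3   74.9]
 [ 628.8  -39.2   80.7]
 [ 758.3  113.4   91.4]]
((642.4967651367188, -19.577133178710938), (349.88446044921875, 254.57435607910156), 77.90255737304688)
110 [493.89808098 -26.3644553   83.25919788] -65.40218344147277 12.660414413234232
[9.86199854e-02 4.96498143e+02]
```

Broad tabs mean the main catch is on the left, with its top at about (575.5,75,138). The safety catch is on the right at (553,-143,138). The two are 219 mm apart (220 expected) and the tops read about 138. The bar is at (494,-26.5) with its top at z 83, against 76+7. That all agrees with a yaw of -0.10. Next I'll check reachability for the whole plan.

```bash
cat >> h.py <<'E'
MAIN=np.array([575.2,74.9]); SAFE=np.array([553.3,-142.8])
ey=(MAIN-SAFE)/np.linalg.norm(MAIN-SAFE); ex=np.array([ey[1],-ey[0]])
EX=np.r_[ex,0]; EY=np.r_[ey,0]; EZ=np.array([0,0,1.])
HINGE=np.r_[(MAIN+SAFE)/2+170*ex,76.]
def bar(q): return HINGE-240*np.cos(q)*EX+240*np.sin(q)*EZ
def ori(xt,yt): return Rot.from_matrix(np.c_[xt,yt,np.cross(xt,yt)]).as_rotvec()
DOWN=-EZ
O_SQ=ori(-EY,DOWN)
E
python3 - <<'E'
from h import *
print(HINGE,bar(0),np.arctan2(ex[1],ex[0]))
f=lambda j:None if j is None else np.round(j,2)
for n,p in (("main",MAIN),("safe",SAFE)):
    for z in (260,111): print(n,z,f(manip.ik([*p,z],O_SQ)))
for s in (1,-1):
    o=ori(s*EX,DOWN)
    for q in (0.1,0.5,0.9,1.15,1.36): print(s,q,f(manip.ik(bar(q)+18.8*DOWN,o)))
E
```

```text
[733.39629217 -50.96563527  76.        ] [494.60152675 -26.94356195  76.        ] -0.1002598571155383
main 260 [-0.    0.37 -0.31  1.85  0.14  0.94 -2.04]
main 111 [-0.22  0.53 -0.01  2.01  0.    0.6  -1.9 ]
safe 260 [ 0.2   0.34 -0.06  1.88  0.02  0.92 -1.54]
safe 111 [ 0.12  0.52  0.05  2.03 -0.04  0.59 -1.48]
1 0.1 [ 0.16  0.52 -0.3   2.2   0.34  0.46 -0.51]
1 0.5 [ 0.26  0.42 -0.42  2.06  0.25  0.72 -0.42]
1 0.9 [ 0.3   0.41 -0.47  1.85  0.23  0.94 -0.37]
1 1.15 [ 0.31  0.45 -0.5   1.69  0.24  1.05 -0.36]
1 1.36 [ 0.31  0.51 -0.52  1.56  0.27  1.14 -0.37]
-1 0.1 [ 0.66  0.75 -1.11  2.17  0.96  0.84  1.98]
-1 0.5 [ 0.69  0.61 -1.1   2.03  0.69  0.93  2.26]
-1 0.9 [ 0.68  0.58 -1.1   1.82  0.58  1.1   2.41]
-1 1.15 [ 0.65  0.62 -1.1   1.67  0.59  1.21  2.45]
-1 1.36 [ 0.61  0.68 -1.1   1.54  0.62  1.3   2.47]
```

```bash
python3 - <<'E'
from h import *
s=manip.get_state()
manip.goto([*MAIN,240],O_SQ)
manip.command_gripper(0.62,15)
w=manip.capture("wrist"); cv2.imwrite("pics/w1.png",w["image"])
t=manip.capture("top"); cv2.imwrite("pics/t1.png",cv2.resize(t["image"][100:240,205:365],None,fx=4.2,fy=4.2))
s=manip.get_state(); print(s["clock"],s["eef_pos"],s["grip_width"],s["force"])
E
```

```text
4.175 [575.18823483  74.92005388 240.02641423] 0.6215239619598973 [-0.06308402  0.37367297 -0.19044911]
```

View pics/w1.png

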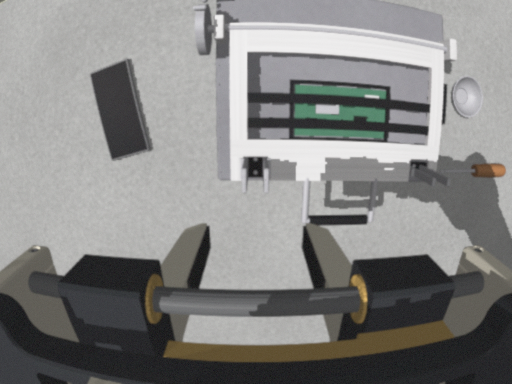

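The wrist view shows the broad tabs at about (244–267,172), centred between the fingertips at about (209/305,230). The view is aligned, so I'll descend and squeeze.

```bash
python3 - <<'E'
from h import *
print(manip.servo_line([*MAIN,112],velocity=120,guard=8))
s=manip.get_state(); print(s["clock"],s["eef_pos"],s["force"])
if s["eef_pos"][2]<115:
    manip.command_gripper(0.0,20)
    manip.dwell(0.3)
    s=manip.get_state(); print(s["clock"],s["eef_pos"],s["force"],s["grip_width"]*93)
    w=manip.capture("scene"); cv2.imwrite("pics/s2.png",cv2.resize(w["image"][140:325,165:365],None,fx=3.2,fy=3.2)); np.save("s2.npy",cloud(w))
E
```

```text
False
5.3917 [575.62474522  74.98329119 112.62142125] [ 0.38903042  0.79133825 -0.19606505]
6.7083 [575.13506847  74.84867192 111.90841382] [ 0.75482207 -0.48879771  0.0933097 ] 0.396337863325483
```

View pics/s2.png

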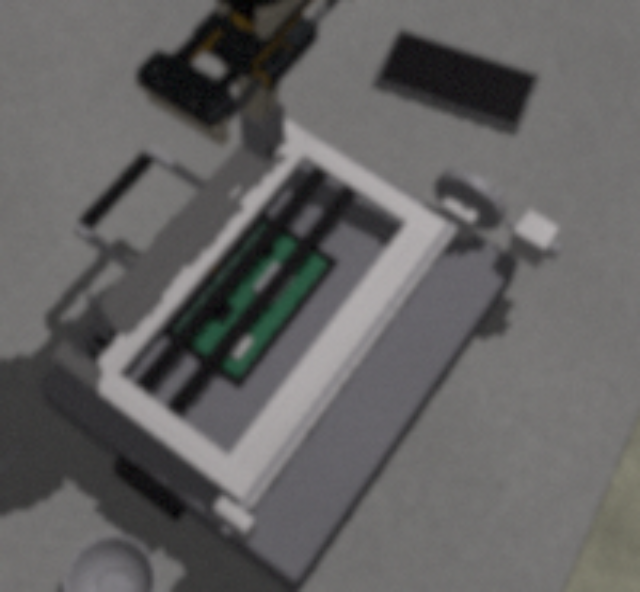

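The width reads 0.4 mm, but the tabs should stop the fingers at about 12 mm. I need to see what happened.

```bash
python3 - <<'E'
from h import *
w=manip.capture("wrist"); cv2.imwrite("pics/w3.png",cv2.resize(w["image"],None,fx=1.5,fy=1.5))
a=manip.capture("scene"); print(proj(a,[*MAIN,112]),proj(a,[*MAIN,138]),proj(a,bar(0)),proj(a,bar(.05)))
c=manip.capture("top");X=cloud(c)
cv2.imwrite("pics/t3.png",cv2.resize(c["image"][100:240,205:365],None,fx=4.2,fy=4.2))
for (u,v) in ((288,229),(285,229),(292,230),(289,228)): print(X[v,u])
s=manip.get_state();print(Rot.from_rotvec(s["tool_rot"]).as_matrix().round(3),s["grip_width"])
E
```

```text
(np.float64(246.57558302237044), np.float64(179.14459041307583)) (np.float64(246.28598987721986), np.float64(173.68400833774942)) (np.float64(201.79467039194145), np.float64(201.36685691798326)) (np.float64(201.2535102775105), np.float64(199.20193805590992))
[512.15291668  11.02055379 645.8502159 ]
[512.16814582  14.81957102 648.30457294]
[510.90212428   5.85162991 642.27939726]
[513.26313449   9.55377308 642.19727684]
[[-0.1   -0.     0.995]
 [-0.995 -0.    -0.1  ]
 [ 0.    -1.    -0.   ]] 0.005132590954355592
```

View pics/w3.png

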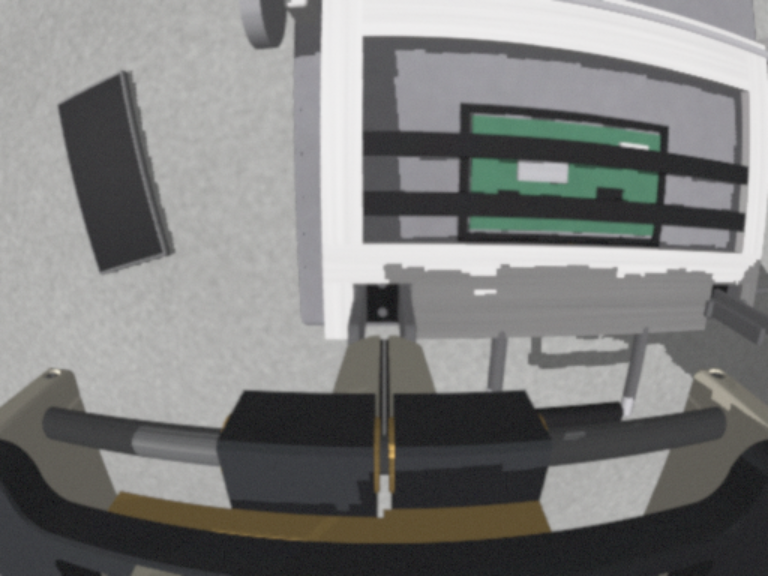

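View pics/t3.png

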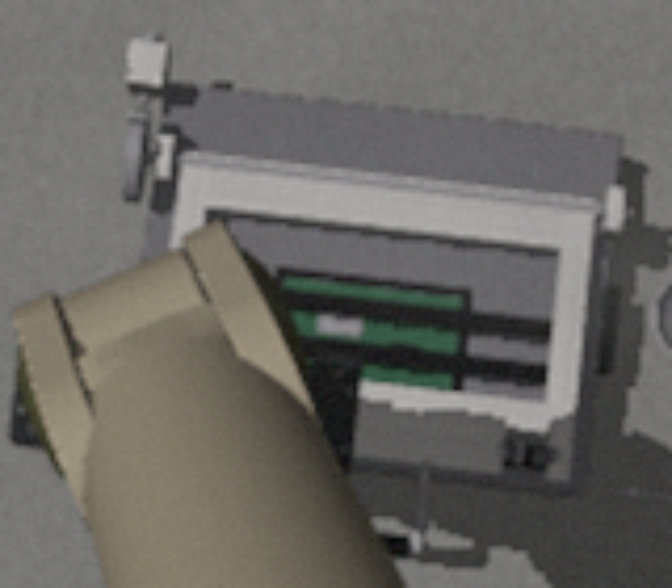

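```bash
cat >> h.py <<'E'
def fproj(c,X):
    p=c["R"]@np.asarray(X,float)+c["t"]; th=np.arctan2(np.hypot(p[0],p[1]),p[2]); ph=np.arctan2(p[1],p[0])
    return c["cx"]+c["fx"]*th*np.cos(ph),c["cy"]+c["fy"]*th*np.sin(ph)
def fcloud(c):
    d=c["depth"]; v,u=np.mgrid[:d.shape[0],:d.shape[1]]
    x=(u-c["cx"])/c["fx"];y=(v-c["cy"])/c["fy"];th=np.hypot(x,y)+1e-9;k=np.tan(th)/th
    P=np.stack([x*k*d,y*k*d,d],-1); X=(P-c["t"])@c["R"]; X[d==0]=np.nan; return X
E
python3 - <<'E'
from h import *
X0=np.load("c0.npz")["s"]
m=(X0[...,2]>115)&(X0[...,2]<150)&(X0[...,0]>500)&(X0[...,0]<620)&(abs(X0[...,1])<260)
P=X0[m]
for k in (P[P[:,1]>0],P[P[:,1]<0]): print(len(k),k.mean(0),k.min(0),k.max(0))
w=manip.capture("wrist"); X=fcloud(w)
s=manip.get_state(); print("TCP px x1.5",np.array(fproj(w,s["eef_pos"]))*1.5, "main top", np.array(fproj(w,[*MAIN,138]))*1.5,np.array(fproj(w,[*MAIN,112]))*1.5)
m=(X[...,2]>105)&(X[...,2]<145)&(X[...,0]>500)&(X[...,0]<640)
v,u=np.where(m); print(u.min(),u.max(),v.min(),v.max()) 
for v in range(185,245,4): print(v,[X[v,u].round(0).tolist() for u in (238,245,253,262,271)])
E
```

```text
106 [576.83454673  72.52762613 129.37094273] [562.69046475  58.56710787 115.01711457] [589.88740401  88.16891877 140.56463165]
44 [ 554.5922075  -145.3870583   130.53158989] [ 547.16892466 -159.01267166  115.7999865 ] [ 559.77726097 -130.6610763   139.44730601]
TCP px x1.5 [385.81558576 329.66891568] main top [386.031983  354.2998525] [385.78489523 329.63073389]
231 511 199 231
185 [[595.0, 87.0, 88.0], [594.0, 82.0, 87.0], [594.0, 76.0, 88.0], [593.0, 69.0, 87.0], [592.0, 63.0, 89.0]]
189 [[589.0, 89.0, 80.0], [584.0, 84.0, 65.0], [584.0, 77.0, 66.0], [583.0, 70.0, 65.0], [589.0, 63.0, 87.0]]
193 [[589.0, 88.0, 90.0], [580.0, 85.0, 63.0], [580.0, 78.0, 65.0], [579.0, 70.0, 64.0], [587.0, 63.0, 91.0]]
197 [[589.0, 88.0, 98.0], [577.0, 85.0, 65.0], [576.0, 78.0, 65.0], [576.0, 71.0, 65.0], [587.0, 64.0, 99.0]]
201 [[589.0, 87.0, 110.0], [573.0, 85.0, 64.0], [573.0, 79.0, 65.0], [572.0, 71.0, 66.0], [587.0, 64.0, 109.0]]
205 [[590.0, 86.0, 118.0], [570.0, 86.0, 64.0], [569.0, 79.0, 64.0], [568.0, 71.0, 64.0], [588.0, 65.0, 119.0]]
209 [[589.0, 86.0, 125.0], [565.0, 86.0, 62.0], [566.0,
[... 265 characters left out ...]
, 65.0, 136.0]]
221 [[586.0, 86.0, 137.0], [527.0, 93.0, -1.0], [526.0, 84.0, -2.0], [526.0, 74.0, -0.0], [584.0, 66.0, 137.0]]
225 [[584.0, 86.0, 138.0], [584.0, 81.0, 140.0], [522.0, 84.0, 1.0], [583.0, 71.0, 140.0], [581.0, 66.0, 137.0]]
229 [[585.0, 85.0, 145.0], [584.0, 81.0, 146.0], [583.0, 77.0, 143.0], [583.0, 71.0, 145.0], [583.0, 66.0, 146.0]]
233 [[585.0, 85.0, 151.0], [585.0, 81.0, 152.0], [582.0, 77.0, 147.0], [583.0, 72.0, 150.0], [582.0, 66.0, 150.0]]
237 [[585.0, 85.0, 156.0], [584.0, 81.0, 155.0], [582.0, 77.0, 152.0], [582.0, 72.0, 154.0], [582.0, 67.0, 155.0]]
241 [[585.0, 84.0, 161.0], [584.0, 81.0, 161.0], [582.0, 77.0, 157.0], [583.0, 72.0, 160.0], [583.0, 67.0, 161.0]]
```

The jaws closed to zero. In the wrist depth, the visible finger faces end at about z 140, while the TCP reads 112. So the real fingertips seem about 28 mm higher than the reported TCP. I'll check that with the fingers open and clear of the tabs.

```bash
python3 - <<'E'
from h import *
manip.command_gripper(0.62,15)
w=manip.capture("wrist"); X=fcloud(w); cv2.imwrite("pics/w4.png",cv2.resize(w["image"][150:300,130:380],None,fx=3.2,fy=3.2))
sc=manip.capture("scene"); Y=cloud(sc); cv2.imwrite("pics/s4.png",cv2.resize(sc["image"][150:230,190:320],None,fx=6,fy=6))
s=manip.get_state(); T=Rot.from_rotvec(s["tool_rot"]).as_matrix(); p=s["eef_pos"]
print(s["clock"],p,s["grip_width"]); print("cam",-w["R"].T@w["t"])
for n,C in(("wrist",X),("scene",Y)):
    L=(C-p)@T   # tool coords: x jaw, y along fingers
    ok=(abs(L[...,0])<60)&(abs(L[...,2])<25)&(L[...,1]<5)&(L[...,1]>-120)
    Q=L[ok]; print(n,len(Q))
    for lo in range(-120,5,8):
        q=Q[(Q[:,1]>=lo)&(Q[:,1]<lo+8)]
        if len(q): print(lo,len(q),"x",np.percentile(abs(q[:,0]),[2,50,98]).round(0),"z",np.percentile(q[:,2],[2,50,98]).round(0))
E
```

```text
8.0917 [575.18241071  74.90507402 111.96154762] 0.6214034358671472
cam [655.89610372  67.67332616 302.84700955]
wrist 6725
-120 483 x [29. 31. 32.] z [-1.  8. 16.]
-112 389 x [29. 30. 32.] z [-9.  0.  9.]
-104 216 x [29. 30. 32.] z [-10.  -5.   2.]
-96 295 x [29. 33. 40.] z [-10.   8.   9.]
-88 670 x [28. 34. 42.] z [3. 8. 9.]
-80 740 x [28. 34. 45.] z [-2.  8.  9.]
-72 729 x [28. 33. 45.] z [-7.  8.  9.]
-64 595 x [28. 33. 44.] z [-8.  8.  9.]
-56 544 x [28. 33. 44.] z [-7.  8.  9.]
-48 452 x [28. 33. 43.] z [-8.  8.  9.]
-40 388 x [28. 32. 43.] z [-8.  8.  9.]
-32 816 x [ 7. 13. 38.] z [-12.   4.  13.]
-24 129 x [ 7. 11. 16.] z [-12.  13.  13.]
-16 113 x [ 7. 11. 16.] z [-3. 13. 14.]
-8 96 x [ 7. 11. 16.] z [-11.  13.  14.]
0 70 x [ 7. 11. 15.] z [-2. 11. 13.]
scene 258
-120 3 x [29. 29. 30.] z [13. 14. 17.]
-112 3 x [28. 29. 29.] z [ 8. 11. 11.]
-104 4 x [28. 29. 32.] z [6. 8. 8.]
-96 8 x [28. 30. 38.] z [2. 6. 9.]
-88 5 x [26. 28. 29.] z [-2.  2.  5.]
-80 5 x [27. 27. 39.] z [-6. -1.  8.]
-72 16 x [27. 36. 46.] z [-7.  8.  9.]
-64 22 x [28. 37. 46.] z [-4.  8.  9.]
-56 22 x [26. 35. 46.] z [0. 8. 9.]
-48 21 x [27. 36. 45.] z [-4.  8.  9.]
-40 24 x [26. 30. 45.] z [-6.  8.  9.]
-32 35 x [ 9. 14. 37.] z [-9.  5. 13.]
-24 27 x [ 8. 12. 15.] z [-5.  6. 13.]
-16 23 x [ 8. 11. 15.] z [-6.  6. 13.]
-8 25 x [ 7.  9. 15.] z [-10.   3.  13.]
0 15 x [ 8. 11. 15.] z [-10.   5.  13.]
```

View pics/w4.png

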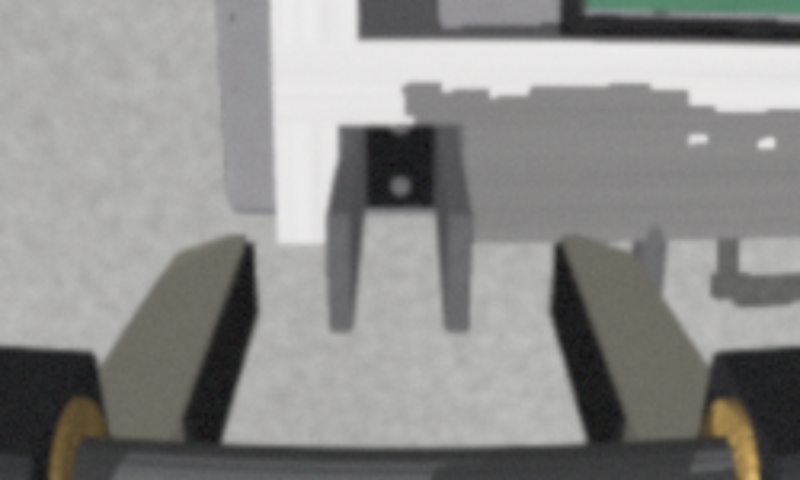

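View pics/s4.png

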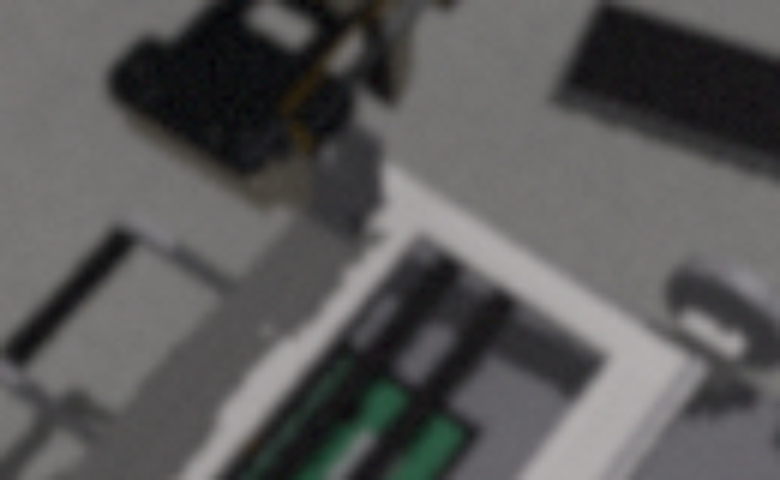

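```bash
python3 - <<'E'
from h import *
for n,f in (("wrist",fcloud),("scene",cloud)):
    C=f(manip.capture(n)); s=manip.get_state(); T=Rot.from_rotvec(s["tool_rot"]).as_matrix()
    L=(C-s["eef_pos"])@T
    q=L[(abs(L[...,0])>25)&(abs(L[...,0])<46)&(abs(L[...,2])<12)&(L[...,1]>-60)&(L[...,1]<12)]
    print(n,np.histogram(q[:,1],np.arange(-60,12,2)))
    print(np.sort(q[:,1])[-12:].round(1))
E
```

```text
wrist (array([156, 139, 148, 140, 122, 136, 127, 114,  96, 121,  85, 105,  92,
        81,  92,  71,  54,  34,   2,   0,   0,   0,   0,   0,   0,   0,
         0,   0,   0,   0,   0,   0,   0,   0,   0]), array([-60, -58, -56, -54, -52, -50, -48, -46, -44, -42, -40, -38, -36,
       -34, -32, -30, -28, -26, -24, -22, -20, -18, -16, -14, -12, -10,
        -8,  -6,  -4,  -2,   0,   2,   4,   6,   8,  10]))
[-24.9 -24.9 -24.9 -24.9 -24.8 -24.8 -24.6 -24.3 -24.3 -24.1 -23.9 -23.8]
scene (array([2, 3, 8, 4, 7, 9, 2, 7, 3, 5, 6, 5, 9, 6, 4, 5, 1, 2, 0, 0, 0, 0,
       0, 0, 0, 0, 0, 0, 0, 0, 0, 0, 0, 0, 0]), array([-60, -58, -56, -54, -52, -50, -48, -46, -44, -42, -40, -38, -36,
       -34, -32, -30, -28, -26, -24, -22, -20, -18, -16, -14, -12, -10,
        -8,  -6,  -4,  -2,   0,   2,   4,   6,   8,  10]))
[-31.7 -31.3 -31.2 -30.9 -29.9 -29.6 -28.9 -28.8 -28.6 -27.7 -25.1 -24.6]
```

Both cameras show the finger ends about 25 mm short of the reported TCP, in free air. The tool offset in the controller is wrong, and the jaws shut just above the tabs. I'll correct by 25 mm along the fingers and lower to a true tip height of about 113.

```bash
echo 'OFF=25.  # real fingertips lie 25 mm behind the reported TCP' >> h.py
python3 - <<'E'
from h import *
print(manip.servo_line([*MAIN,113-OFF],velocity=60,guard=6))
s=manip.get_state(); print(s["clock"],s["eef_pos"],s["force"])
w=manip.capture("wrist"); L=(fcloud(w)-s["eef_pos"])@Rot.from_rotvec(s["tool_rot"]).as_matrix()
q=L[(abs(L[...,0])>25)&(abs(L[...,0])<46)&(abs(L[...,2])<12)&(L[...,1]>-60)&(L[...,1]<-8)]; print(np.sort(q[:,1])[-5:])
if s["eef_pos"][2]<92:
    manip.command_gripper(0.0,20); manip.dwell(0.3)
    s=manip.get_state(); print(s["clock"],s["eef_pos"],s["force"],s["grip_width"]*93)
    w=manip.capture("wrist"); cv2.imwrite("pics/w5.png",cv2.resize(w["image"],None,fx=1.5,fy=1.5))
    X=fcloud(w); print(fproj(w,bar(0)),fproj(w,bar(0.05)))
    a=manip.capture("scene"); Y=cloud(a)
    for q in (0,.05,.1): 
        u,v=proj(a,bar(q)+7*EZ); print(q,u,v,Y[int(round(v)),int(round(u))].round(1),(bar(q)+7*EZ).round(1))
E
```

```text
False
8.7417 [574.98786745  74.90504046  87.54704556] [ 0.08365376 -0.10330791 -0.52630889]
[-24.71641897 -24.70867607 -24.66786766 -24.38254073 -24.29960102]
9.9167 [575.43730169  75.80286807  88.36879442] [-1.20758675  3.18622626  5.2558253 ] 9.125095902226368
(np.float64(381.24217906350395), np.float64(284.74501545281197)) (np.float64(386.0542851324095), np.float64(292.20967354740895))
0 201.43054951598674 200.0760630507441 [498.1 -31.5  93.3] [494.6 -26.9  83. ]
0.05 200.88177275174408 197.88253966916096 [495.8 -27.5  95.9] [494.9 -27.   95. ]
0.1 200.49619023200563 195.76042711923634 [445.9  15.4   0.6] [495.8 -27.1 107. ]
```

View pics/w5.png

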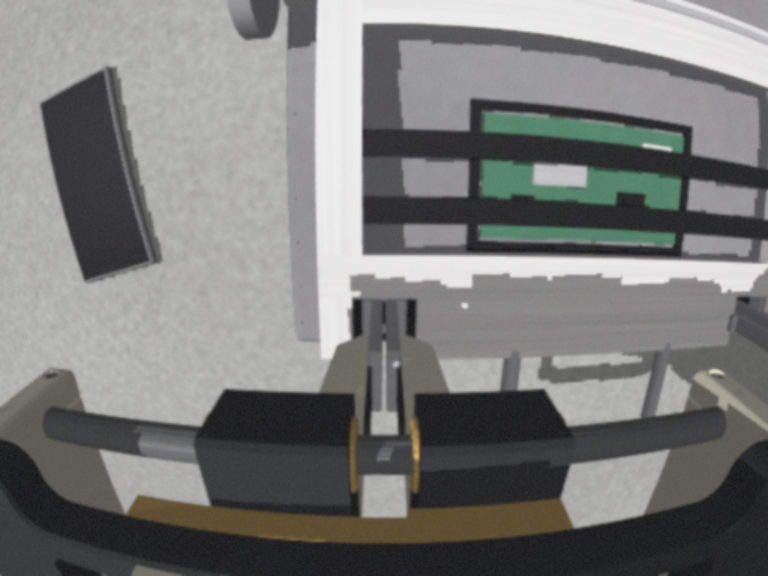

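The fingers are holding the tabs at their stops (about 9 mm). The bar top now reads z 95.9, against 95.0 predicted for 0.05 rad, so the gate has risen onto the safety catch. On to the safety catch.

```bash
python3 - <<'E'
from h import *
def barq():
    a=manip.capture("scene"); Y=cloud(a); m=(Y[...,0]>470)&(Y[...,0]<520)&(abs(Y[...,1]+27)<30)&(Y[...,2]>60)&(Y[...,2]<140)&(a["image"].max(2)<45)
    print("bar top z",np.percentile(Y[m][:,2],[50,90]),m.sum())
manip.command_gripper(0.62,20)
manip.servo_line([*MAIN,175-OFF],velocity=150)
manip.servo_line([*SAFE,175-OFF],velocity=200)
w=manip.capture("wrist"); cv2.imwrite("pics/w6.png",w["image"])
X=fcloud(w); m=(X[...,2]>130)&(X[...,2]<143)&(abs(X[...,0]-SAFE[0])<30)&(abs(X[...,1]-SAFE[1])<20)
print(X[m].min(0),X[m].max(0),X[m].mean(0))
barq(); s=manip.get_state(); print(s["clock"],s["eef_pos"],s["force"])
E
```

```text
[ 546.9897402  -155.98368365  130.10267829] [ 559.6930671  -127.54132252  138.89037905] [ 554.28795782 -141.79824368  136.20245317]
bar top z [94.27734899 96.71616815] 7
12.85 [ 553.55709308 -141.36389359  149.99684072] [ 0.31593722 -0.03454036 -0.02757121]
```

View pics/w6.png

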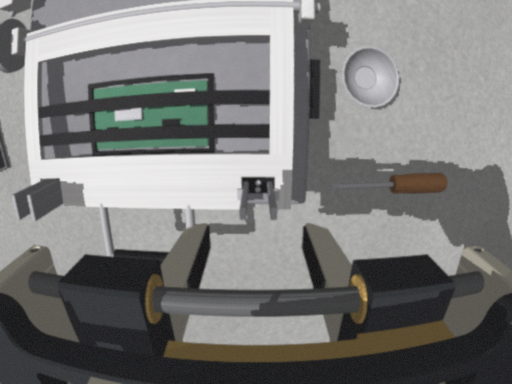

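The safety tabs at about (246–272,200) are centred between the fingers at about (208/305,230). The gate is still at about 0.05. I'll descend and squeeze.

```bash
cat >> h.py <<'E'
def barq():
    a=manip.capture("scene"); Y=cloud(a); m=(Y[...,0]>470)&(Y[...,0]<520)&(abs(Y[...,1]+27)<30)&(Y[...,2]>60)&(Y[...,2]<140)&(a["image"].max(2)<45)
    print("bar top z",np.percentile(Y[m][:,2],[50,90]),m.sum())
E
python3 - <<'E'
from h import *
print(manip.servo_line([*(SAFE+0.8*ex),113-OFF],velocity=100,guard=6))
s=manip.get_state(); print(s["clock"],s["eef_pos"],s["force"])
if s["eef_pos"][2]<92:
    manip.command_gripper(0.0,20); manip.dwell(0.3)
    s=manip.get_state(); print(s["clock"],s["eef_pos"],s["force"],s["grip_width"]*93)
    barq()
    w=manip.capture("wrist"); cv2.imwrite("pics/w7.png",w["image"])
E
```

```text
False
13.6167 [ 554.40153765 -142.78641428   88.28064121] [0.04741955 0.11594099 0.19016722]
14.7417 [ 554.21453405 -143.0732308    88.43488174] [-1.76265144  0.26192416  6.61432157] 8.6945204545141Traceback (most recent call last):
  File "<stdin>", line 7, in <module>
  File "h.py", line 30, in barq
    print("bar top z",np.percentile(Y[m][:,2],[50,90]),m.sum())
                      ~~~~~~~~~~~~~^^^^^^^^^^^^^^^^^^^
    return _quantile_unchecked(
        a, q, axis, out, overwrite_input, method, keepdims, weights)
    return _ureduce(a,
                    func=_quantile_ureduce_func,
    ...<5 lines>...
                    overwrite_input=overwrite_input,
                    method=method)
    r = func(a, **kwargs)
    result = _quantile(arr,
                       quantiles=q,
    ...<2 lines>...
                       out=out,
                       weights=wgt)
    slices_having_nans = np.isnan(arr[-1, ...])
                                  ~~~^^^^^^^^^
IndexError: index -1 is out of bounds for axis 0 with size 0
```

```bash
cat >> h.py <<'E'
O_H=ori(EX,DOWN)
E
python3 - <<'E'
from h import *
manip.command_gripper(0.62,20)
manip.servo_line([*SAFE,190-OFF],velocity=150)
b=bar(0.1)
manip.goto([b[0],b[1],185-OFF],O_H)
manip.command_gripper(0.45)
w=manip.capture("wrist"); cv2.imwrite("pics/w7.png",w["image"]); X=fcloud(w); np.save("X7.npy",X)
for q in (0.05,.1,.15): print(q,fproj(w,bar(q)))
img=w["image"].max(2)
m=(img<60)&(X[...,2]>60)&(X[...,2]<125)&(abs(X[...,0]-495)<25)&(abs(X[...,1]+27)<60)
print(m.sum(),X[m].mean(0),np.percentile(X[m],[2,98],axis=0))
a=manip.capture("scene"); cv2.imwrite("pics/s7.png",a["image"])
s=manip.get_state(); print(s["clock"],s["eef_pos"],s["force"],s["joints"].round(2))
E
```

```text
0.05 (np.float64(255.95853675818873), np.float64(191.34864736351088))
0.1 (np.float64(256.97500281978), np.float64(195.3941014738863))
0.15 (np.float64(258.78372724481017), np.float64(199.77919920281985))
1150 [495.57079667 -22.98812541 104.30205685] [[487.40948519 -62.11060598 101.69878692]
 [503.61697356  12.86011344 106.25616058]]
17.9917 [495.81255253 -27.0655012  160.03055345] [ 0.49861918  0.24185909 -0.13902289] [ 0.46  0.45 -0.71  2.12  0.45  0.72 -0.64]
```

View pics/w7.png

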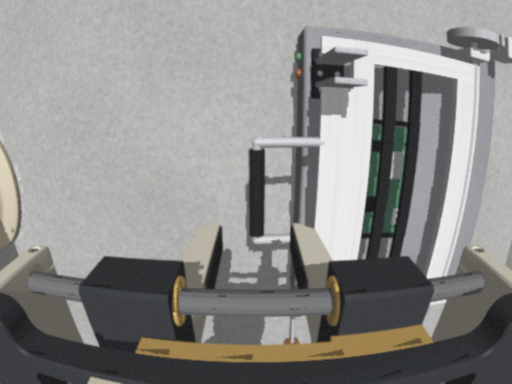

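View pics/s7.png

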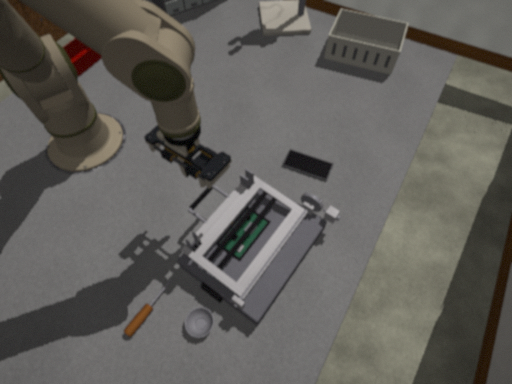

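The gate stands ajar. In the wrist view the bar runs along column 257 from about row 150 to row 236, its measured centre is (495.6,-24.6), and its top is at about 106 (107 expected at 0.10 rad). The fingers straddle it and clear the fixture face. I'll descend and grip.

```bash
python3 - <<'E'
from h import *
b=bar(0.1)
print(manip.servo_line([b[0],b[1],b[2]-18.8-OFF],velocity=120,guard=8))
s=manip.get_state(); print(s["clock"],s["eef_pos"],s["force"])
if s["eef_pos"][2]<60:
    manip.command_gripper(0.0,35)
    s=manip.get_state(); print(s["clock"],s["eef_pos"],s["force"],s["grip_width"]*93)
E
```

```text
False
19.0083 [496.12526169 -26.94922695  56.59230652] [ 0.34496887 -0.3519691  -0.23794159]
19.5917 [496.46621618 -27.20558579  56.368702  ] [ 2.79917525 -0.97689499  1.26490235] 13.31830219183309
```

Gripped: the width is 13.3 mm on a 14 mm bar. Now the arc.

```bash
python3 - <<'E'
from h import *
off=(18.8+OFF)*DOWN
for q in np.linspace(0.1,1.35,12)[1:]:
    manip.servo_line(bar(q)+off,velocity=120)
    s=manip.get_state(); print(round(q,2),round(s["clock"],2),(s["eef_pos"]-bar(q)-off).round(1),s["force"].round(1),round(s["grip_width"]*93,1))
    if np.linalg.norm(s["force"])>30 or s["grip_width"]*93<8: print("STOP"); break
for n in("wrist","scene"):
    w=manip.capture(n); cv2.imwrite(f"pics/{n}8.png",w["image"])
E
```

```text
0.21 19.97 [ 0.5 -0.1  0.1] [ 4.2  0.1 -3.3] 13.0
0.33 20.34 [ 0.1 -0.1 -0.5] [ 4.4 -1.5 -3.9] 13.2
0.44 20.72 [-0.3 -0.  -0.8] [ 4.8 -2.6 -3.5] 13.0
0.55 21.09 [-0.6 -0.1 -0.8] [ 2.9 -0.9 -4.2] 12.8
0.67 21.47 [-0.9 -0.1 -0.7] [ 0.9 -0.9 -2.7] 12.6
0.78 21.84 [-1.  -0.1 -0.6] [-3.1 -1.5  0.1] 13.0
0.9 22.22 [-1.  -0.2 -0.2] [-5.9 -1.8  2.7] 12.8
1.01 22.59 [-0.6 -0.2  0.3] [-7.3 -5.   8.4] 12.8
1.12 22.97 [ 0.1 -0.2  0.7] [-5.5 -3.5  8.7] 12.9
1.24 23.34 [ 0.4 -0.3  1. ] [-6.2 -2.7 10.6] 12.8
1.35 23.72 [ 0.9 -0.4  1.1] [-5.  -4.  10.3] 13.4
```

View pics/wrist8.png

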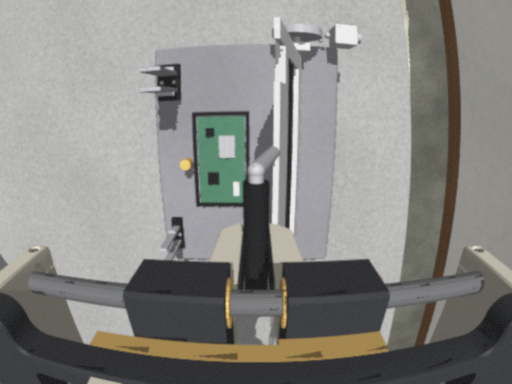

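View pics/scene8.png

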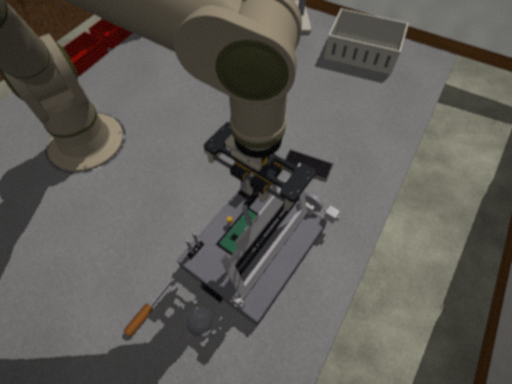

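The gate is nearly upright, the bar is between the fingers at (256,200–290) in the wrist view, and the board is in its nest at about (220,160). I'll check the angle and how still it is.

```bash
python3 - <<'E'
from h import *
manip.dwell(0.8)
w=manip.capture("wrist"); X=fcloud(w); im=w["image"].max(2)
m=(im<50)&(X[...,2]>270)&(X[...,2]<340)&(np.abs((X-HINGE)@EY)<45)
v,u=np.where(m); k=(u>240)&(u<272)&(v<240); P=X[v[k],u[k]]
r=P.mean(0)-HINGE; top=np.percentile(P[:,2],90); print(len(P),P.mean(0),"top",top,"expect",bar(1.35), "angle bounds",np.arctan2(np.percentile(P[:,2],50)-76-5,-r@EX))
g=im; m=(w["image"][...,1].astype(int)-w["image"][...,2]>25)&(X[...,2]<90)&(X[...,2]>50); print("board",X[m].mean(0), "n",m.sum())
# expected phone/dish in scene
s=manip.get_state(); print(s["clock"],s["eef_pos"],s["force"],s["joint_velocities"].round(3),s["grip_width"]*93)
E
```

```text
1318 [683.03074869 -19.23551334 315.01077413] top 316.57169894807305 expect [681.0986417  -45.70464058 310.17360588] angle bounds 1.3472513983975545
board [633.09390913 -37.91512016  57.27070584] n 3178
24.6667 [681.43183199 -46.0906809  267.39683176] [-4.41778015 -2.8063704   9.75099067] [ 0.002  0.001 -0.    -0.001 -0.001 -0.    -0.   ] 12.830095673657077
```

The angle comes out at about 1.35 rad, the arm is still, the grip is on the bar, and the board is seated. Handing in.

```bash
python3 - <<'E'
from h import *
manip.hand_in(); s=manip.get_state(); print(s["clock"],s["eef_pos"],s["grip_width"]*93,s["force"])
E
```

```text
the job is handed in; nothing more can be done
the job is handed in; nothing more can be done
```

I opened the fixture and handed the job in with the gripper still holding the gate wide open by its handle. The interface reports no verdict. I squeezed the main catch (broad tabs, left) and then the safety catch (narrow tabs, right), gripped the bar and swung the gate up along its arc past the detent.

**Last checks, at 24.7 s, just before handing in:**
- **Gate:** about 1.35 rad measured from the wrist depth image, and the arm was at rest.
- **Grip:** jaws at 12.8 mm on the 14 mm bar with 35 N commanded, and about 11 N on the wrist.
- **Board:** still seen in its nest. I only looked at it; I did not measure its shift against the start.
- **Phone, dish and screwdriver:** I made no final measurement of them. They were not approached, and I saw no sign in the last pictures that they had moved.
- **Earlier steps:** the gate angle after the main catch came from depth (bar top about 96 mm, so about 0.05 rad). After the safety catch the bar top was about 106 mm, so about 0.10 rad. My first camera check there failed because no bar pixels were found, and I repeated it from above the handle.

**Failed or disagreed:** my first squeeze closed just above the main catch, on nothing. Both cameras showed the real fingertips about 25 mm short of the reported TCP, so the tool offset does not match the description. I corrected for this in all later moves. The controller's tool length should be checked.

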